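# Lift the fresh red medallion onto the display stand

### The arm

A 7-joint arm with a two-finger parallel gripper is mounted at the origin on the work surface. World frame = base frame: x ahead of the robot, y to its left, z up, the work surface at z = 0. Lengths are in m, angles in degrees, forces in N, time in s.
With the tool pointing down it reaches from about 0.35 to 0.9 m from the base axis. Payload 19.9 kg.
Tool frame: the origin (TCP) lies midway between the tips of the shut fingers; the grasp point (between the pads) lies behind it (grip_depth is the z of the grasp point in the tool frame, in m); z points along the fingers, y is the line along which they close (so a half turn about z gives the same grasp; the last joint's range is limited). The gripper opens to 85 mm and grips with 20 to 120 N. Pads are 22 mm wide; open, the fingers measure 114 mm over their backs; the gripper's body (76 mm by 85 mm) begins 54 mm behind the grasp point. The pads swing forward as they close: fully open they stand 13 mm farther back than shut.
Start: joints at [-76.175, 23.915, -0.59, 92.452, 0.269, 63.638, -3.037], TCP at [0.174, 0.6, 0.231] pointing down, gripper open.
Joint ranges: [-161.28, 161.28], [-22.2, 115.67], [-73.04, 71.86], [3.21, 147.25], [-68.34, 248.33], [10.77, 114.83], [-161.83, 161.83]. Speed limits (degrees/s): [108.29, 108.29, 136.94, 136.94, 172.46, 172.46, 172.46].

### API

Orientations are given as [roll, pitch, yaw] about the fixed x, y, z axes, in that order (R = Rz(yaw) Ry(pitch) Rx(roll)).
In Python, from workcell import observe, camera, camera_model, hand_in, grip_depth gives the robot as it stands.
- The arm moves only by the tool jog_arm, called after "Emit:" by a JSON object that holds its "method" and its "body", one argument or row to a line. Schema: {"type":"object","properties":{"plan":{"type":"array","items":{"type":"array","items":{"type":"array","items":{"type":"number"},"minItems":7,"maxItems":7},"minItems":1,"maxItems":10},"minItems":1,"maxItems":1},"only":{"type":"string"},"quiet":{"type":"boolean"},"lines":{"type":"string"}},"required":["plan"],"additionalProperties":false}. plan is a list that holds a single list of rows (three levels of brackets), with 1 to 10 rows, each of 7 numbers: a rotation vector rx, ry, rz in units of 4 degrees, then dx, dy, dz in units of 100 mm, then the finger opening in m; each row is the pose to reach, as a shift and turn from the pose commanded when the call began, along the tool's axes at that moment; what a row does not reach only later rows make up. A row lasts 1/8 s, in which the tool goes at most 0.0625 m and 10.7 degrees, less where a joint would pass 70% of its speed; a pose out of reach is approached as far as the arm can. The fingers move at their own pace and stop on an object; the grip force is fixed at half the most. Time passes only in rows, so rows that do not move let the fingers close. The tool returns the time, the measured TCP pose, the force, the opening and the grip force at its end. only (a regular expression) keeps the lines of the reply that match it, lines (a string "A,B") keeps lines A to B, and quiet returns only ok. Input that does not fit is refused with a message, and nothing moves.
- observe(): the state, without advancing time (a new reading comes with each control period).
- camera(name): name is "side" or "top"; returns the picture (384x512x3 uint8, blue, green, red); there is no depth.
- camera_model(name): a dict with "K" (3x3 intrinsics, pixels), "k1" (the pictures are not rectified: a ray, as slopes to the right and down, at radius r is drawn at 1 + k1 r^2 times it, then the intrinsics apply), "camera_from_world" (4x4, takes a point from world to camera coordinates). Camera axes: x right, y up, looking along -z (the intrinsics and any distortion apply to the point x, -y, -z); pixel columns grow to the right and rows downward; lengths in m; the calibration is good to about 2 mm. A picture is of the moment at which its call begins. camera_model takes no time and is no camera call.
- hand_in(): hands the job in; it is judged then, once.
The state is a dict: "t": time; "qpos": joint angles; "joint_velocities": joint speeds; "tau": joint torques, N m; "position": TCP position; "tool_rot": TCP orientation; "ft_force": force on the tool from outside, world axes, zero at the start; "wrist_torque": the same for the moment, N m; "gripper_width": finger opening in m; "finger_force": force on a finger pad.
Only numpy, scipy, OpenCV 4.12 (cv2) and the standard library are available. Lean on these libraries where they do the work, as an engineer would, in place of code of your own. Each camera call takes 0.05 s, during which the arm holds its last target. There are 200 camera calls.

### The job

The red medallion on its drying rack is freshly lacquered, so do not touch it with the gripper: slide the lifter's blade under it, lift it off the rack level, and set it down centred on the low empty stand without dropping it. Then draw the blade out and lay the lifter down flat on the table. Leave the green medallion undisturbed on its rack.

Things in the scene. Friction and masses are not known exactly. Their poses are not given: they have to be found in the camera images.
- medallion_red: Flat red disc with brass knot inlay, 92 mm diameter, 8 mm thick, 70 g; origin: centre of its underside. Starts loose, centred on the two steel rails of a fixed drying rack, underside 60 mm above the table. The rails run along its y axis (at most 20 degrees off the robot's left, +y), 80 mm long, 8 wide, 52 apart inside. Below it all is open, also at both rail ends, but for a 4 mm base plate.
- medallion_green: The bystander: the same disc in green on an equal rack, centres at least 110 mm from the red one; either may be the nearer to the robot. Origin: centre of its underside.
- lifter: Cranked spatula, 100 g, loose, flat on the table. Steel blade 105 mm long (y), 32 wide (x), 2.5 thick; origin: underside of the blade's rear end, middle; tip at y = +105. A neck rises there to a level dark wood handle running back from y = -10 to -90, 18 wide (x), 18 high, centreline 49 above the blade's underside. Grip it from above across x, at about (0, -40, 49) mm. Lies flat by itself.
- stand: Low empty fixed stand: two brass rails along its y axis (at most 18 degrees off +y) on a black base plate 84 x 84 mm, 4 thick. Rail tops 26 mm above the table; rails 80 long, 8 wide, 52 apart inside; open between them down to the plate and at both ends. Origin: centre of the base's underside, on the table.
Mind the look-alikes: they are no part of the job. There is more than one size of the stand; the one meant has the size given above. There is more than one size of the medallion_red; the one meant has the size given above.

How it is judged (in metres and radians):
On the way:
1. the red medallion is lifted clear of its rack on the lifter (height (world z) of medallion_red above 0.072 m and contact force between medallion_red and lifter above 0.1 N), for 0.2 s.
At the end, for the whole second after the job is handed in: The red medallion lies level (within 5 degrees) and at rest on the stand's rails, its centre within 16 mm of the stand's centre, not touching the lifter; the lifter lies flat on the table (within 7 degrees, blade within 8 mm of it), at rest; the green medallion is within 15 mm of where it was (horizontal distance between medallion_red and stand below 0.016 m and z of medallion_red in the frame of stand between 0.022 and 0.03 m and angle between medallion_red's own z axis and vertical below 0.1 rad and linear speed of each of medallion_red, lifter below 0.02 m/s and contact force between medallion_red and lifter below 0.02 N and height (world z) of lifter below 0.008 m and angle between lifter's own z axis and vertical below 0.12 rad and distance of medallion_green from where it was at the start of the episode below 0.015 m).
It fails at once if the gripper touches the red medallion (contact force between the fingers and medallion_red above 0.3 N).
It fails at once if the red medallion is dropped (falls free of the lifter, faster than 0.7 m/s) (linear speed of medallion_red above 0.7 m/s and contact force between medallion_red and lifter below 0.01 N).
It fails at once if the red medallion is tipped by more than 30 degrees (angle between medallion_red's own z axis and vertical above 0.52 rad).
It fails at once if the green medallion is shifted by more than 15 mm (distance of medallion_green from where it was at the start of the episode above 0.015 m).
It also fails if it takes over 64 s, if anything falls off the work surface, if the arm or the gripper's body presses on something with over 40 N, if the wrist force passes 120 N, or if a joint passes its speed limit or range.

## Working session

There is one attempt and no reset: what is moved stays moved. The work goes in short steps, Python scripts to look and compute and a tool call to move; the robot and the scene stay as the last step left them, time stands still between calls to the robot, and variables do not carry over. Pictures are saved under pics/ and viewed, at most 13 in all, crops included, and the job is handed in when it is done.

```bash
mkdir -p pics; ls; python3 - <<'E'
from workcell import *
import cv2
for n in("side","top"):
    im=camera(n); cv2.imwrite(f"pics/{n}0.png",im)
    m=camera_model(n); print(n,m["K"],m["k1"],m["camera_from_world"])
s=observe(); print(s["t"],s["position"],s["tool_rot"],grip_depth)
E
```

```text
pics
side [[475.65987823   0.         244.57545221]
 [  0.         475.65987823 188.65233589]
 [  0.           0.           1.        ]] -0.10090343809632037 [[ 0.72700407 -0.68659545 -0.0071952  -0.37012494]
 [ 0.39150948  0.4058971   0.82581346 -0.20922246]
 [-0.56407925 -0.60318674  0.56389747 -0.74330239]
 [ 0.          0.          0.          1.        ]]
top [[372.47856536   0.         258.91491364]
 [  0.         372.47856536 187.6531057 ]
 [  0.           0.           1.        ]] -0.019956247629966957 [[-0.01281178 -0.99900465 -0.04272674 -0.0060614 ]
 [ 0.98679463 -0.01953226  0.1607944  -0.47474074]
 [-0.16146891 -0.04010246  0.98606267 -0.80485286]
 [ 0.          0.          0.          1.        ]]
0.1 [0.17430212 0.59989215 0.23073118] [-1.79938300e+02  4.96285926e-03  1.63799933e+02] -0.0187
```

View pics/side0.png

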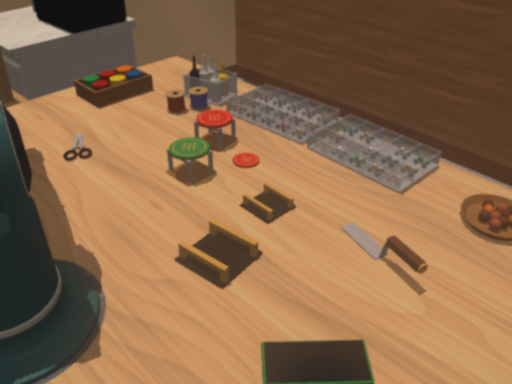

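View pics/top0.png

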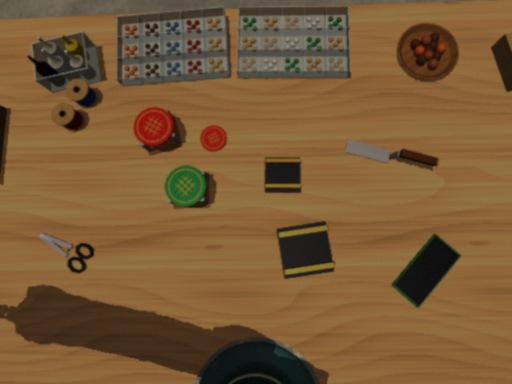

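The side view shows the red medallion at (214,118), green at (190,148), the large stand at (218,252), and the lifter from (345,226) to (425,268). In the top view red is at (155,127), green at (186,186), the large stand at (305,250), and the lifter from tip (347,147) to handle end (437,162). The small red disc and small stand are decoys.

```bash
cat > h.py <<'E'
import numpy as np, cv2
from workcell import *
def ray(n,p):
    m=camera_model(n);K=np.array(m["K"]);T=np.array(m["camera_from_world"])
    d=(np.array(p,float)-K[:2,2])/[K[0,0],K[1,1]]
    u=d.copy()
    for _ in range(20): u=d/(1+m["k1"]*(u@u))
    R=T[:3,:3]; v=R.T@[u[0],-u[1],-1]; return -R.T@T[:3,3], v/np.linalg.norm(v)
def plane(n,p,z):
    o,v=ray(n,p); return o+v*(z-o[2])/v[2]
def tri(ps,pt):
    (o,v),(q,w)=ray("side",ps),ray("top",pt)
    s=np.linalg.lstsq(np.c_[v,-w],q-o,rcond=None)[0]
    a,b=o+v*s[0],q+w*s[1]; return (a+b)/2,np.linalg.norm(a-b)
def blobs(im,lo,hi,amin=60):
    h=cv2.cvtColor(im,cv2.COLOR_BGR2HSV); m=cv2.inRange(h,np.array(lo),np.array(hi))
    if lo[0]==0: m|=cv2.inRange(h,np.array([174,lo[1],lo[2]]),np.array([180,255,255]))
    c,_=cv2.findContours(m,cv2.RETR_EXTERNAL,cv2.CHAIN_APPROX_NONE)
    return [k for k in c if cv2.contourArea(k)>amin]
E
python3 - <<'E'
from h import *
I={n:cv2.imread(f"pics/{n}0.png") for n in("side","top")}
for c,lo,hi in(("red",(0,170,90),(6,255,255)),("green",(45,100,50),(80,255,255)),("brass",(18,120,70),(30,255,255))):
    for n in I:
        for k in blobs(I[n],lo,hi,40): 
            (x,y),wh,a=cv2.minAreaRect(k); print(c,n,round(x,1),round(y,1),np.round(wh,1),round(a,1),cv2.contourArea(k))
def cr(n,x,y,w,h,s): return cv2.resize(I[n][y:y+h,x:x+w],None,fx=s,fy=s,interpolation=cv2.INTER_CUBIC)
a=np.hstack([cr("top",120,95,65,65,6),cr("side",180,98,65,65,6)])
b=np.hstack([cr("top",340,130,105,45,3.7142857),cr("side",335,210,105,45,3.7142857)])
o=np.zeros((600,800,3),np.uint8);o[:390,:780]=a;o[390:390+b.shape[0],:b.shape[1]]=b
cv2.imwrite("pics/m1.png",o)
E
```

```text
red side 245.5 159.5 [13. 25.] 90.0 251.5
red side 214.0 118.0 [16. 34.] 90.0 445.0
red side 100.0 83.0 [ 6. 16.] 90.0 71.0
red side 107.5 73.3 [ 5.4 15.3] 80.5 54.5
red top 213.0 138.0 [24. 24.] 90.0 471.0
red top 153.0 126.0 [38. 38.] 90.0 1130.0
green side 317.0 363.0 [110.  40.] 0.0 180.0
green side 188.9 149.7 [15.  39.6] 80.8 51.0
green side 188.5 146.2 [14.6 29.1] 82.9 314.5
green side 90.2 78.9 [10.6 13.3] 41.2 81.5
green top 414.7 266.6 [30.9 73.4] 18.2 71.0
green top 185.0 185.5 [39. 40.] 90.0 1241.5
brass side 117.4 78.7 [ 9.8 16.1] 71.6 124.5
brass side 221.0 70.9 [16.1  9.1] 70.0 64.5
brass top 296.6 284.8 [ 6.7 39. ] 88.2 41.0
brass top 76.5 265.0 [8. 9.] 90.0 49.5
brass top 33.9 265.9 [ 7.6 68. ] 87.5 377.0
brass top 183.5 260.7 [ 15.7 197. ] 89.5 1366.5
brass top 353.4 264.2 [ 17.9 140.2] 83.2 1035.5
brass top 446.3 261.6 [ 62.2 119. ] 63.4 340.0
brass top 302.6 231.0 [ 6.  50.1] 81.1 247.5
brass top 199.0 211.8 [ 4.  46.1] 85.9 92.0
brass top 127.0 206.1 [ 5.4 64. ] 88.7 193.0
brass top 46.7 210.2 [95.9 14.1] 8.1 785.5
brass top 280.3 202.4 [139.9  19. ] 3.5 1366.5
b
[... 350 characters left out ...]
s top 101.0 186.3 [ 33.8 166.4] 86.2 1001.0
brass top 408.0 175.5 [25. 74.] 90.0 799.5
brass top 474.7 165.8 [73.8 16.2] 5.2 573.5
brass top 134.0 162.1 [ 2.9 66.1] 87.2 66.5
brass top 326.0 160.5 [46.  5.] -0.0 98.0
brass top 282.0 160.0 [ 4. 36.] 90.0 111.0
brass top 253.0 146.0 [ 2. 58.] 90.0 76.0
brass top 481.0 140.5 [ 3. 60.] 90.0 88.5
brass top 72.5 142.3 [  6.8 131. ] 89.1 592.5
brass top 191.5 137.0 [ 8. 13.] 90.0 74.0
brass top 73.5 134.3 [ 4.  43.1] 85.1 43.5
brass top 369.5 133.4 [  8.6 283.2] 88.1 1395.0
brass top 316.0 126.9 [ 5.3 54.1] 88.5 87.0
brass top 71.0 44.0 [11.3 14.1] 45.0 107.0
brass top 57.7 32.6 [  9.4 115.5] 85.9 471.5
brass top 429.9 14.2 [ 12.1 162. ] 88.3 823.0
```

View pics/m1.png

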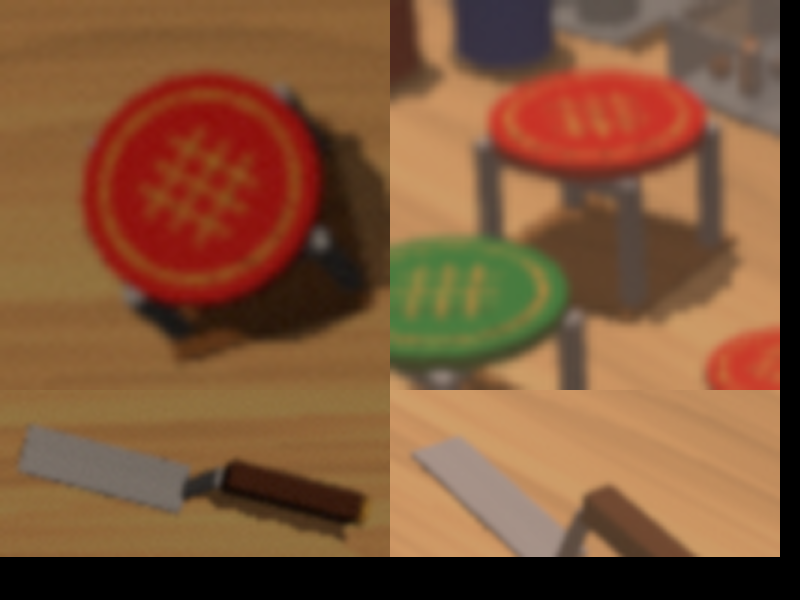

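The crop shows the red rack's rail corners. In the top view they are at about (173.7,134.7), (142.2,144.5), (167.8,110.5) and (135.3,118.8). In the side view they are at (219.7,128), (195.8,122.2) and (233.7,119.3). The lifter blade corners in the top view are (348,139.7), (345.4,151.5), (390.3,149.9) and (388.5,163).

```bash
python3 - <<'E'
from h import *
I={n:cv2.imread(f"pics/{n}0.png") for n in("side","top")}
P=lambda a:np.round(np.array(a)*1e3,1)
print("red",P(tri((214,117.2),(153.3,126.2))[0]),"green",P(tri((189.3,147.5),(185.3,185.7))[0]))
S=[(219.7,128),(195.8,122.2),(233.7,119.3)];T=[(173.7,134.7),(142.2,144.5),(167.8,110.5),(135.3,118.8)]
for s,t in zip(S,T): r=tri(s,t);print("rail",P(r[0]),P(r[1]))
for t in T: print(P(plane("top",t,.06)))
print("blade top");[print(P(plane("top",t,.0025))) for t in((348.1,139.7),(345.4,151.5),(390.3,149.9),(388.5,163.1))]
print("blade side");[print(P(plane("side",t,.0025))) for t in((340.9,227.5),(354.7,222.7))]
print(P(tri((340.9,227.5),(345.4,151.5))[0]),P(tri((354.7,222.7),(348.1,139.7))[0]))
def cr(n,x,y,w,h,s): return cv2.resize(I[n][y:y+h,x:x+w],None,fx=s,fy=s,interpolation=cv2.INTER_CUBIC)
o=np.zeros((600,800,3),np.uint8)
o[:300,:300]=cr("top",270,210,75,75,4); o[:300,300:700]=cr("side",170,215,100,75,4)
o[300:540,:360]=cr("top",385,140,60,40,6); o[300:600,400:760]=cr("side",375,225,60,50,6)
cv2.imwrite("pics/m2.png",o)
E
```

```text
red [616.2 224.   67.8] green [478.  147.7  65.9]
rail [596.3 178.6  61.3] 1.5
rail [577.6 251.2  57.6] 1.8
rail [656.1 194.4  58.7] 0.8
[597.4 178.5  60. ]
[576.2 250.8  60. ]
[655.9 193.8  60. ]
[638.1 269.6  60. ]
blade top
[ 592.3 -227.1    2.5]
[ 563.5 -219.3    2.5]
[ 564.9 -325.2    2.5]
[ 533.  -318.7    2.5]
blade side
[ 561.8 -218.9    2.5]
[ 593.7 -228.9    2.5]
[ 563.1 -218.9    2. ] [ 593.3 -228.     1.9]
```

View pics/m2.png

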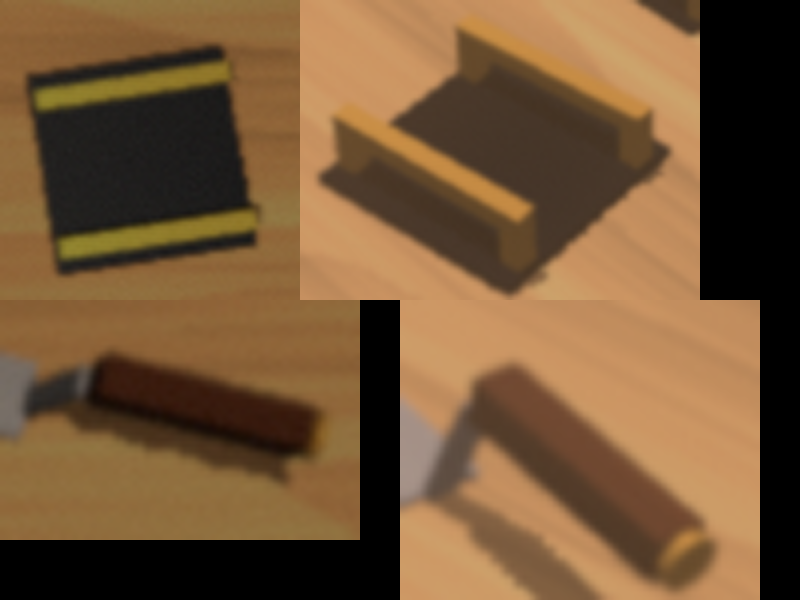

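The crop shows the big stand's rail-top corners. In the top view they are at (278.8,233.3), (327,225.5), (334.3,267.5) and (285.5,275). In the side view they are at (211,219), (258,242), (179,243) and (224,269.5). The handle's rear far top corner is at (438.7,158) in the top view and (426.3,262.5) in the side view.

```bash
python3 - <<'E'
from h import *
P=lambda a:np.round(np.array(a)*1e3,1)
T=[(278.8,233.3),(327,225.5),(334.3,267.5),(285.5,275)];S=[(211.2,219.2),(258,242),(224.3,269.5),(179.3,243)]
X=[]
for s,t in zip(S,T): print("st",P(tri(s,t)[0]),P(tri(s,t)[1]),P(plane("top",t,.026)));X.append(tri(s,t)[0]); 
X=np.array(X);print(P(X.mean(0)),P([plane("top",t,.026) for t in T]).mean(0))
for s,t in(((426.3,262.5),(438.7,158)),((394.5,235.8),(403.7,149))): print("handle",P(tri(s,t)[0]),P(tri(s,t)[1]))
for t in((403.7,149),(438.7,158),(435.8,165)): print(P(plane("top",t,.058)))
from scipy.spatial.transform import Rotation as R
s=observe();Rt=R.from_euler('xyz',s["tool_rot"],degrees=True)
for a in (0,180):
  # lifter yaw -16.3: closing axis (tool y) along lifter x = (cos,sin)(-16.3); 
  c=np.radians(-16.3+a);y=np.array([np.cos(c),np.sin(c),0]);z=np.array([0,0,-1.]);M=np.c_[np.cross(y,z),y,z]
  print(P((Rt.inv()*R.from_matrix(M)).as_rotvec(degrees=True)/1e3))
print(s["qpos"], Rt.as_matrix().round(3))
E
```

```text
st [370.7 -56.1  35.3] 1.6 [371.8 -56.7  26. ]
st [ 387.1 -163.9   35.7] 0.5 [ 387.5 -165.1   26. ]
st [ 296.2 -176.    37.7] 1.5 [ 295.  -177.3   26. ]
st [282.1 -70.2  37.5] 3.2 [280.  -69.5  26. ]
[ 334.  -116.5   36.6] [ 333.575 -117.15    26.   ]
handle [ 529.1 -411.    59.1] 0.9
handle [ 551.4 -336.6   58.1] 1.0
[ 551.8 -337.    58. ]
[ 529.7 -411.8   58. ]
[ 514.1 -404.1   58. ]
[-0.   0.1 90.1]
[ -0.1  -0.  -89.9]
[-76.17754855  23.94488178  -0.58968409  92.48055273   0.26912944
  63.63781569  -3.03632007] [[-0.96   0.279 -0.   ]
 [ 0.279  0.96  -0.001]
 [-0.    -0.001 -1.   ]]
```

The "big stand" measures 108 mm long with rails 36 mm high, so it is a decoy. The small stand at (282,172) must be the target, so I'll measure it and plan the first move.

```bash
cat >> h.py <<'E'
from scipy.spatial.transform import Rotation as R
def row(pos,yaw,ref=None):
    """tool-frame row from the present pose to pos, tool down with its y axis at yaw (deg)"""
    s=observe() if ref is None else ref
    Rt=R.from_euler('xyz',s["tool_rot"],degrees=True)
    c=np.radians(yaw);y=np.array([np.cos(c),np.sin(c),0]);z=np.array([0,0,-1.]);M=np.c_[np.cross(y,z),y,z]
    return np.r_[(Rt.inv()*R.from_matrix(M)).as_rotvec(degrees=True).round(2),Rt.inv().apply(np.array(pos)-s["position"]).round(4)]
E
python3 - <<'E'
from h import *
I={n:cv2.imread(f"pics/{n}0.png") for n in("side","top")}
def cr(n,x,y,w,h,s): return cv2.resize(I[n][y:y+h,x:x+w],None,fx=s,fy=s,interpolation=cv2.INTER_CUBIC)
o=np.zeros((600,800,3),np.uint8)
o[:400,:400]=cr("top",257,147,50,50,8); o[:400,400:]=cr("side",243,178,50,50,8)
cv2.imwrite("pics/m3.png",o[:400])
np.set_printoptions(suppress=True)
print(row((.535,-.363,.231),-16.9),row((.535,-.363,.13),-16.9))
E
```

```text
[-0.04    0.05   90.7    -0.615  -0.824   0.0007] [-0.04    0.05   90.7    -0.615  -0.8239  0.1017]
```

View pics/m3.png

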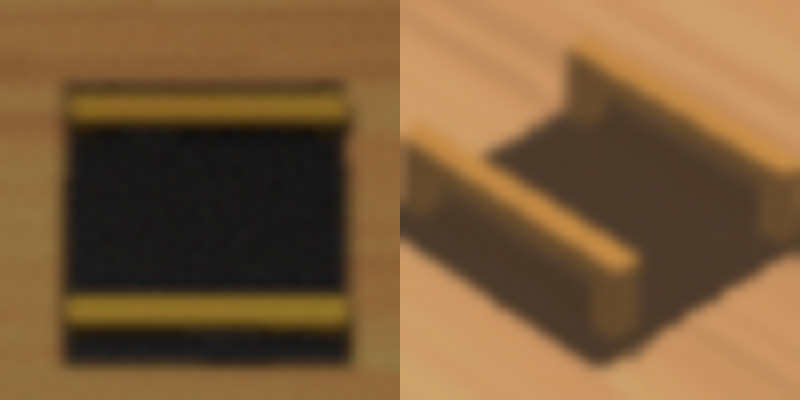

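The target stand's rail corners in the top view are (264.9,158.4), (299.9,158.4), (300.3,187.2) and (264.9,187.4). In the side view they are (266.3,182.6), (292.6,196.9), (269.4,211.3) and (243.6,195.4).

Units first: shifts go in units of 100 mm and turns go in units of 4 degrees. So -0.824 m is -8.24, -0.615 m is -6.15, 90.7 degrees is 22.675.

```bash
python3 - <<'E'
from h import *
P=lambda a:np.round(np.array(a)*1e3,1)
T=[(264.9,158.4),(299.9,158.4),(300.3,187.2),(264.9,187.4)];S=[(266.3,182.6),(292.6,196.9),(269.4,211.3),(243.6,195.4)]
X=[];Y=[]
for s,t in zip(S,T): X.append(tri(s,t)[0]);Y.append(plane("top",t,.026));print("st",P(X[-1]),P(tri(s,t)[1]),P(Y[-1]))
print(P(np.mean(X,0)),P(np.mean(Y,0)))
E
```

```text
st [546.1 -28.3  24. ] 0.9 [545.2 -28.1  26. ]
st [ 542.1 -108.6   29.6] 1.1 [ 543.4 -109.2   26. ]
st [ 475.2 -107.6   27.4] 0.9 [ 475.8 -108.    26. ]
st [478.5 -27.8  23. ] 2.7 [476.9 -27.   26. ]
[510.5 -68.1  26. ] [510.3 -68.1  26. ]
```

Emit:
{"method": "jog_arm", "body": {
  "plan": [
    [[0, 0, 22.675, -6.15, -8.24, 0, 0.06], [0, 0, 22.675, -6.15, -8.24, 0, 0.06], [0, 0, 22.675, -6.15, -8.24, 0, 0.06], [0, 0, 22.675, -6.15, -8.24, 0, 0.06], [0, 0, 22.675, -6.15, -8.24, 0, 0.06], [0, 0, 22.675, -6.15, -8.24, 0, 0.06], [0, 0, 22.675, -6.15, -8.24, 0, 0.06], [0, 0, 22.675, -6.15, -8.24, 0, 0.06], [0, 0, 22.675, -6.15, -8.24, 0, 0.06], [0, 0, 22.675, -6.15, -8.24, 0, 0.06]]
  ]
}}

```text
t: 1.35
position: [0.3939, 0.0129, 0.2315]
tool_rot: [180.0, -0.0, 73.0]
ft_force: [1.2, 2.1, 0.1]
gripper_width: 0.06
finger_force: 0.0
```

```bash
python3 -c "
from h import *
print(row((.535,-.363,.12),-16.9))"
```

```text
[ 0.03   -0.05   -0.07   -0.3184  0.2447  0.1114]
```

Emit:
{"method": "jog_arm", "body": {
  "plan": [
    [[0, 0, 0, -3.18, 2.45, 0, 0.06], [0, 0, 0, -3.18, 2.45, 0, 0.06], [0, 0, 0, -3.18, 2.45, 0.5, 0.06], [0, 0, 0, -3.18, 2.45, 1, 0.06], [0, 0, 0, -3.18, 2.45, 1.1, 0.06], [0, 0, 0, -3.18, 2.45, 1.1, 0.06], [0, 0, 0, -3.18, 2.45, 1.1, 0.06], [0, 0, 0, -3.18, 2.45, 1.1, 0.06], [0, 0, 0, -3.18, 2.45, 1.1, 0.06]]
  ]
}}

```text
t: 2.48
position: [0.5353, -0.3602, 0.1212]
tool_rot: [-180.0, -0.0, 73.1]
ft_force: [0.2, 0.1, 0.3]
gripper_width: 0.0599
finger_force: 0.0
```

```bash
python3 - <<'E'
from h import *
print(row((.535,-.363,.0305),-16.9))
cv2.imwrite("pics/t1.png",cv2.resize(camera("top")[110:220,330:490],None,fx=5,fy=5,interpolation=cv2.INTER_CUBIC))
E
```

```text
[-0.04   -0.01   -0.01   -0.0028  0.0006  0.0907]
```

Scaled: 0.0907 m is 0.907, 0.05 m is 0.5.

Emit:
{"method": "jog_arm", "body": {
  "plan": [
    [[0, 0, 0, -0.028, 0.006, 0.5, 0.06], [0, 0, 0, -0.028, 0.006, 0.907, 0.06], [0, 0, 0, -0.028, 0.006, 0.907, 0.06], [0, 0, 0, -0.028, 0.006, 0.907, 0.06], [0, 0, 0, -0.028, 0.006, 0.907, 0], [0, 0, 0, -0.028, 0.006, 0.907, 0], [0, 0, 0, -0.028, 0.006, 0.907, 0], [0, 0, 0, -0.028, 0.006, 0.907, 0], [0, 0, 0, -0.028, 0.006, 0.907, 0], [0, 0, 0, -0.028, 0.006, 0.907, 0]]
  ]
}}

```text
t: 3.78
position: [0.5355, -0.3638, 0.0312]
tool_rot: [180.0, 0.0, 73.1]
ft_force: [-0.6, 0.6, 6.9]
gripper_width: 0.0167
finger_force: 60.0
```

Emit:
{"method": "jog_arm", "body": {
  "plan": [
    [[0, 0, 0, 0, 0, -0.5, 0], [0, 0, 0, 0, 0, -0.9, 0], [0, 0, 0, 0, 0, -0.9, 0], [0, 0, 0, 0, 0, -0.9, 0]]
  ]
}}

```text
t: 4.28
position: [0.5351, -0.363, 0.1199]
tool_rot: [-180.0, -0.0, 73.1]
ft_force: [-0.1, 0.6, -1.2]
gripper_width: 0.0171
finger_force: 59.1
```

```bash
python3 - <<'E'
from h import *
for n in("side","top"): cv2.imwrite(f"pics/{n}1.png",camera(n))
a=cv2.resize(cv2.imread("pics/top1.png")[110:210,320:470],(750,500),interpolation=cv2.INTER_CUBIC)
b=cv2.imread("pics/side1.png")[150:300,300:500]
o=np.zeros((600,800,3),np.uint8);o[:300,:400]=cv2.resize(b,(400,300));o[:300,400:]=cv2.resize(a,(400,300));cv2.imwrite("pics/g1.png",cv2.resize(o[:300],(800,300)))
E
```

```text
(no output)
```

View pics/g1.png

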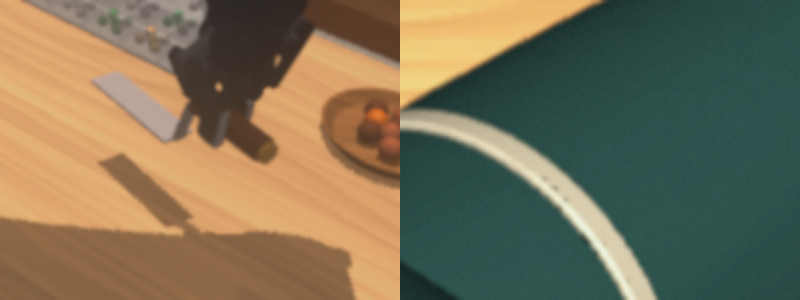

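```bash
python3 - <<'E'
from h import *
im=cv2.imread("pics/side1.png");h=cv2.cvtColor(im,cv2.COLOR_BGR2HSV)
m=((h[...,1]<75)&(h[...,2]>90)).astype(np.uint8)*255; m[:183]=0;m[225:]=0;m[:,:340]=0;m[:,400:]=0
c=max(cv2.findContours(m,cv2.RETR_EXTERNAL,cv2.CHAIN_APPROX_NONE)[0],key=cv2.contourArea)[:,0]
print(len(c),c.min(0),c.max(0),[c[np.argmin(c@d)] for d in np.array([(1,0),(0,1),(-1,-.2),(-.2,-1)])])
for z in(.086,.091,.096): print(z,[ (1e3*plane("side",p,z)).round(1) for p in((346.3,190.3),(359.3,186),(382.3,221))])
E
```

```text
107 [346 186] [395 220] [array([346, 190], dtype=int32), array([357, 186], dtype=int32), array([394, 215], dtype=int32), array([383, 220], dtype=int32)]
0.086 [array([ 568.3, -215.3,   86. ]), array([ 597.9, -223.9,   86. ]), array([ 537.6, -314.7,   86. ])]
0.091 [array([ 562. , -219.3,   91. ]), array([ 591.3, -227.8,   91. ]), array([ 531.6, -317.7,   91. ])]
0.096 [array([ 555.7, -223.3,   96. ]), array([ 584.7, -231.7,   96. ]), array([ 525.6, -320.7,   96. ])]
```

Blade is level in the grip, top at 91 mm as expected. The tip is 145.7 mm ahead of the TCP. Next I go to the pre-insertion pose.

```bash
python3 - <<'E'
from h import *
print(row((.6748,.0092,.12),15.2),row((.6748,.0092,.0712),15.2),observe()["position"])
E
```

```text
[-9.000e-02 -4.000e-02 -3.210e+01  3.969e-01  2.560e-02 -5.000e-04] [-9.000e-02 -4.000e-02 -3.210e+01  3.969e-01  2.570e-02  4.830e-02] [ 0.53488591 -0.363094    0.11946732]
```

Scaled: 0.397 m is 3.97, 0.0483 m is 0.483, -32.1 degrees is -8.025.

Emit:
{"method": "jog_arm", "body": {
  "plan": [
    [[0, 0, -8.025, 3.97, 0.257, 0, 0], [0, 0, -8.025, 3.97, 0.257, 0, 0], [0, 0, -8.025, 3.97, 0.257, 0, 0], [0, 0, -8.025, 3.97, 0.257, 0, 0], [0, 0, -8.025, 3.97, 0.257, 0, 0], [0, 0, -8.025, 3.97, 0.257, 0, 0], [0, 0, -8.025, 3.97, 0.257, 0, 0], [0, 0, -8.025, 3.97, 0.257, 0.483, 0], [0, 0, -8.025, 3.97, 0.257, 0.483, 0], [0, 0, -8.025, 3.97, 0.257, 0.483, 0]]
  ]
}}

```text
t: 5.62
position: [0.6756, 0.0077, 0.0733]
tool_rot: [180.0, 0.0, 105.1]
ft_force: [0.2, -0.5, -0.6]
gripper_width: 0.0171
finger_force: 59.2
```

```bash
python3 - <<'E'
from h import *
print(row((.6748,.0092,.0712),15.2),row((.6425,.1281,.0712),15.2),observe()["position"])
for n in("side","top"): cv2.imwrite(f"pics/{n}2.png",camera(n))
b=cv2.imread("pics/side2.png")[80:230,160:360];a=cv2.imread("pics/top2.png")[80:230,100:300]
cv2.imwrite("pics/p2.png",cv2.resize(np.hstack([b,a]),(800,300),interpolation=cv2.INTER_CUBIC))
E
```

```text
[ 0.      0.04   -0.08    0.0017 -0.0003  0.0021] [ 0.      0.04   -0.08    0.1249 -0.0005  0.002 ] [0.67557167 0.00767008 0.07332007]
```

View pics/p2.png

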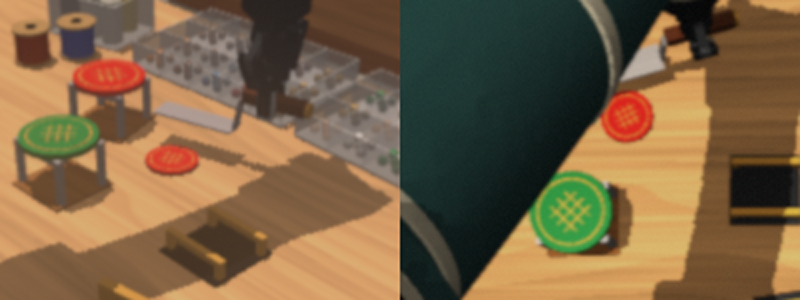

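The blade is level and aimed at the opening between the two near legs (side view tip about (238,133), legs at (221,140) and (233,128)). Inserting.

Emit:
{"method": "jog_arm", "body": {
  "plan": [
    [[0, 0, 0, 0.3, -0.005, 0, 0], [0, 0, 0, 0.6, -0.005, 0, 0], [0, 0, 0, 0.9, -0.005, 0, 0], [0, 0, 0, 1.1, -0.005, 0, 0], [0, 0, 0, 1.25, -0.005, 0, 0], [0, 0, 0, 1.25, -0.005, 0, 0], [0, 0, 0, 1.25, -0.005, 0, 0]]
  ]
}}

```text
t: 6.6
position: [0.6424, 0.1281, 0.0724]
tool_rot: [180.0, 0.0, 105.1]
ft_force: [-0.6, 0.5, -0.8]
gripper_width: 0.0166
finger_force: 59.2
```

```bash
python3 - <<'E'
from h import *
print(row((.6425,.1281,.0712),15.2),observe()["position"])
cv2.imwrite("pics/s3.png",camera("side"))
b=cv2.imread("pics/s3.png")[90:165,170:270]
cv2.imwrite("pics/p3.png",cv2.resize(b,(800,600),interpolation=cv2.INTER_CUBIC))
E
```

```text
[ 0.01    0.04   -0.07   -0.      0.0001  0.0012] [0.64239563 0.12811225 0.0724421 ]
```

View pics/p3.png

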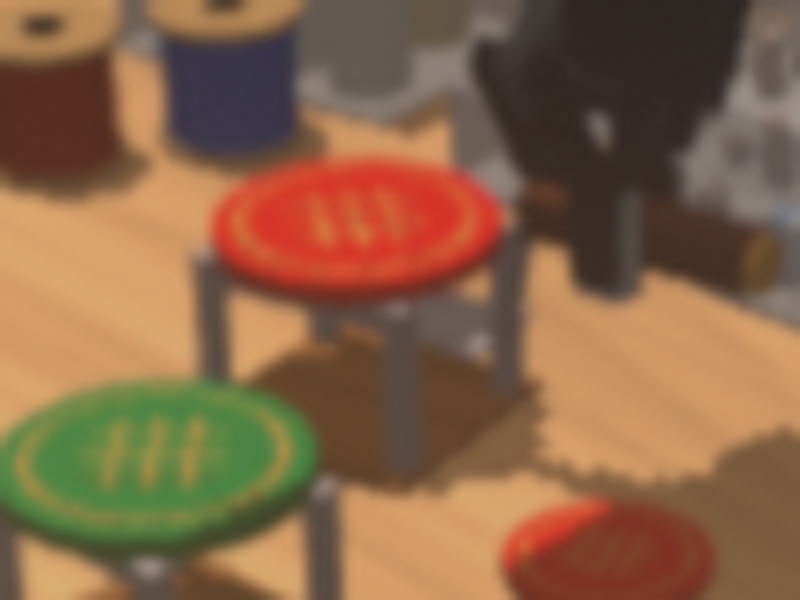

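The blade is in place between the rails (seen behind the front leg at about (225,130)) and the disc is undisturbed. Lifting slowly.

Emit:
{"method": "jog_arm", "body": {
  "plan": [
    [[0, 0, 0, 0, 0, -0.07, 0], [0, 0, 0, 0, 0, -0.13, 0], [0, 0, 0, 0, 0, -0.16, 0], [0, 0, 0, 0, 0, -0.19, 0], [0, 0, 0, 0, 0, -0.22, 0], [0, 0, 0, 0, 0, -0.26, 0], [0, 0, 0, 0, 0, -0.32, 0], [0, 0, 0, 0, 0, -0.39, 0], [0, 0, 0, 0, 0, -0.44, 0], [0, 0, 0, 0, 0, -0.46, 0]]
  ]
}}

```text
t: 7.9
position: [0.6422, 0.1294, 0.1188]
tool_rot: [180.0, 0.0, 105.2]
ft_force: [-0.2, 0.0, -1.3]
gripper_width: 0.0172
finger_force: 59.1
```

Emit:
{"method": "jog_arm", "body": {
  "plan": [
    [[0, 0, 0, 0, 0, 0, 0], [0, 0, 0, 0, 0, 0, 0], [0, 0, 0, 0, 0, 0, 0]]
  ]
}}

```text
t: 8.28
position: [0.642, 0.1293, 0.1181]
tool_rot: [-180.0, 0.0, 105.2]
ft_force: [0.1, -0.3, -2.0]
gripper_width: 0.0172
finger_force: 59.1
```

```bash
python3 - <<'E'
from h import *
for n in("side",): cv2.imwrite(f"pics/{n}4.png",camera(n))
b=cv2.imread("pics/side4.png")[70:145,170:270]
cv2.imwrite("pics/p4.png",cv2.resize(b,(800,600),interpolation=cv2.INTER_CUBIC))
E
```

```text
(no output)
```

View pics/p4.png

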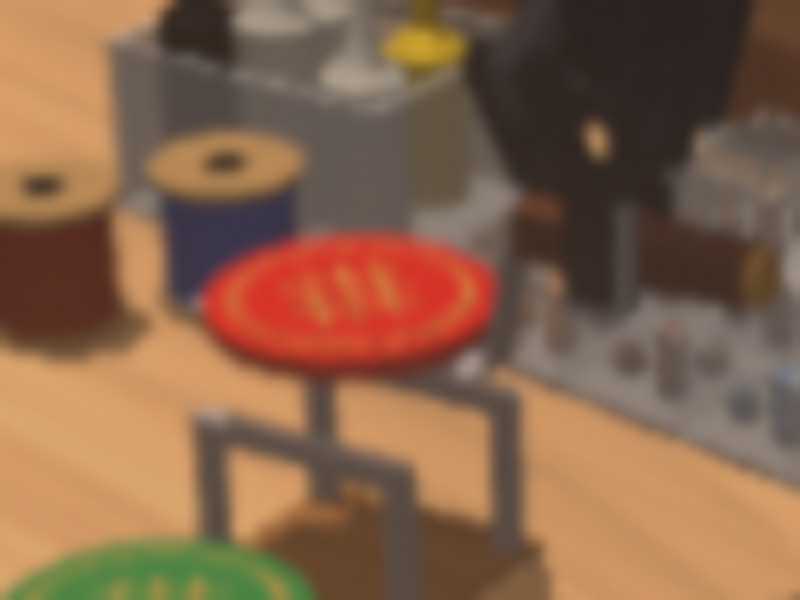

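Disc rides level and clear of the rack. I'll work out where it sits on the blade, then plan the carry.

```bash
python3 - <<'E'
from h import *
def c(f):
    k=[q for q in blobs(cv2.imread(f),(0,150,90),(8,255,255),200)]
    return [np.array(cv2.minEnclosingCircle(q)[0]) for q in k],[cv2.boundingRect(q) for q in k]
for f,z in(("pics/side0.png",.068),("pics/side4.png",.0975)):
    b=c(f)[1]; 
    for x,y,w,h in b: print(f,(x,y,w,h),(1e3*plane("side",(x+(w-1)/2,y+(h-1)/2),z)).round(1))
s=observe();print(s["position"],row((.5084,-.1668,.118),-1.1))
E
```

```text
pics/side0.png (233, 153, 26, 14) [530.4  18.9  68. ]
pics/side0.png (196, 109, 37, 19) [612.8 220.2  68. ]
pics/side4.png (233, 152, 26, 16) [496.5 -17.1  97.5]
pics/side4.png (195, 99, 37, 18) [610.6 219.5  97.5]
[0.6420463  0.12937735 0.11814646] [-1.000e-02  1.000e-02  1.630e+01 -2.508e-01 -2.066e-01  2.000e-04]
```

Scaled: -0.125 m is -1.25, -0.122 m is -1.22, 1 degrees is 0.25.

Emit:
{"method": "jog_arm", "body": {
  "plan": [
    [[0, 0, 0.075, -0.05, -0.04, 0, 0], [0, 0, 0.25, -0.15, -0.124, 0, 0], [0, 0, 0.5, -0.3, -0.25, 0, 0], [0, 0, 0.775, -0.47, -0.39, 0, 0], [0, 0, 1.05, -0.65, -0.54, 0, 0], [0, 0, 1.35, -0.83, -0.68, 0, 0], [0, 0, 1.625, -1, -0.83, 0, 0], [0, 0, 1.85, -1.14, -0.94, 0, 0], [0, 0, 2, -1.22, -1.01, 0, 0], [0, 0, 2.0375, -1.25, -1.03, 0, 0]]
  ]
}}

```text
t: 9.57
position: [0.5753, -0.0186, 0.1184]
tool_rot: [180.0, -0.0, 97.0]
ft_force: [0.9, -1.0, -1.6]
gripper_width: 0.0172
finger_force: 59.1
```

```bash
python3 -c "
from h import *
print(observe()['position'],row((.5084,-.1657,.118),-1.1))"
```

```text
[ 0.57534985 -0.01860789  0.11835129] [ 0.000e+00 -0.000e+00  8.120e+00 -1.378e-01 -8.440e-02  3.000e-04]
```

Emit:
{"method": "jog_arm", "body": {
  "plan": [
    [[0, 0, 0.075, -0.05, -0.03, 0, 0], [0, 0, 0.25, -0.16, -0.1, 0, 0], [0, 0, 0.5, -0.34, -0.21, 0, 0], [0, 0, 0.8, -0.54, -0.33, 0, 0], [0, 0, 1.1, -0.75, -0.46, 0, 0], [0, 0, 1.4, -0.95, -0.58, 0, 0], [0, 0, 1.675, -1.14, -0.7, 0, 0], [0, 0, 1.9, -1.29, -0.79, 0, 0], [0, 0, 2, -1.36, -0.83, 0, 0], [0, 0, 2.025, -1.38, -0.844, 0, 0]]
  ]
}}

```text
t: 10.82
position: [0.5086, -0.1658, 0.1183]
tool_rot: [180.0, 0.0, 88.9]
ft_force: [1.0, 1.0, -2.5]
gripper_width: 0.0171
finger_force: 59.1
```

Emit:
{"method": "jog_arm", "body": {
  "plan": [
    [[0, 0, 0, 0, 0, 0, 0], [0, 0, 0, 0, 0, 0, 0]]
  ]
}}

```text
t: 11.08
position: [0.5089, -0.165, 0.1183]
tool_rot: [-180.0, -0.0, 89.0]
ft_force: [-1.1, -0.3, -1.9]
gripper_width: 0.0169
finger_force: 59.1
```

```bash
python3 - <<'E'
from h import *
s=observe();print(s["position"],row((.5084,-.1657,.118),-1.1))
im=camera("side");cv2.imwrite("pics/side5.png",im)
for n in("side","top"):
  im=camera(n)
  for q in blobs(im,(0,150,90),(8,255,255),200):
    x,y,w,h=cv2.boundingRect(q);print(n,(x,y,w,h),(1e3*plane(n,(x+(w-1)/2,y+(h-1)/2),.0975)).round(1))
cv2.imwrite("pics/p5.png",cv2.resize(cv2.imread("pics/side5.png")[130:250,200:360],(800,600),interpolation=cv2.INTER_CUBIC))
E
```

```text
[ 0.50889    -0.16495664  0.11826726] [-0.     -0.      0.11   -0.0008 -0.0005  0.0003]
side (233, 153, 58, 29) [499.3 -59.8  97.5]
top (201, 125, 26, 26) [576.7  80.7  97.5]
```

View pics/p5.png

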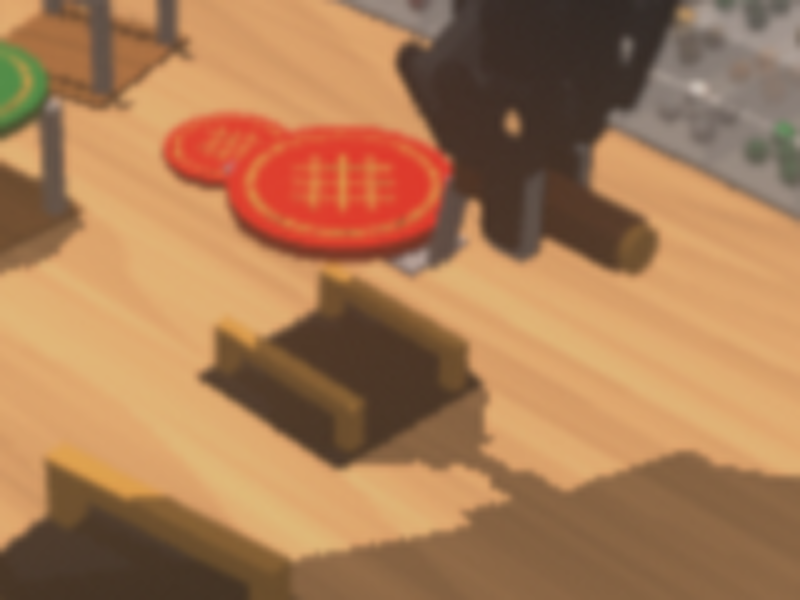

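The disc sits level over the blade with its top-face centre at about side pixel (267.8,166.4), directly above the stand. Checking that point.

```bash
python3 -c "
from h import *
for z in (.0955,.0975): print((1e3*plane('side',(267.8,166.4),z)).round(1))"
```

```text
[512.2 -64.6  95.5]
[509.9 -66.8  97.5]
```

Scaled: 0.059 m is 0.59, -0.0005 m is -0.005.

Emit:
{"method": "jog_arm", "body": {
  "plan": [
    [[0, 0, 0, -0.005, 0, 0.04, 0], [0, 0, 0, -0.01, 0, 0.12, 0], [0, 0, 0, -0.01, 0, 0.22, 0], [0, 0, 0, -0.01, 0, 0.33, 0], [0, 0, 0, -0.01, 0, 0.43, 0], [0, 0, 0, -0.01, 0, 0.51, 0], [0, 0, 0, -0.01, 0, 0.56, 0], [0, 0, 0, -0.01, 0, 0.59, 0], [0, 0, 0, -0.01, 0, 0.61, 0], [0, 0, 0, -0.01, 0, 0.63, 0]]
  ]
}}

```text
t: 12.48
position: [0.5088, -0.1666, 0.0554]
tool_rot: [180.0, 0.0, 89.0]
ft_force: [0.1, 0.0, -1.7]
gripper_width: 0.017
finger_force: 59.1
```

Emit:
{"method": "jog_arm", "body": {
  "plan": [
    [[0, 0, 0, 0, 0, 0.01, 0], [0, 0, 0, 0, 0, 0.02, 0], [0, 0, 0, 0, 0, 0.03, 0], [0, 0, 0, 0, 0, 0.05, 0], [0, 0, 0, 0, 0, 0.08, 0], [0, 0, 0, 0, 0, 0.11, 0], [0, 0, 0, 0, 0, 0.11, 0], [0, 0, 0, 0, 0, 0.11, 0]]
  ]
}}

```text
t: 13.48
position: [0.5086, -0.1666, 0.0444]
tool_rot: [180.0, 0.0, 88.9]
ft_force: [1.1, 1.0, -1.1]
gripper_width: 0.0173
finger_force: 59.1
```

```bash
python3 - <<'E'
from h import *
im=camera("side");cv2.imwrite("pics/side6.png",im)
cv2.imwrite("pics/p6.png",cv2.resize(im[150:240,220:340],(800,600),interpolation=cv2.INTER_CUBIC))
for q in blobs(im,(0,150,90),(8,255,255),200):
    x,y,w,h=cv2.boundingRect(q);print((x,y,w,h),(1e3*plane("side",(x+(w-1)/2,y+(h-1)/2),.034)).round(1))
E
```

```text
(246, 181, 44, 28) [506.2 -71.3  34. ]
(233, 153, 26, 14) [569.4  60.4  34. ]
```

View pics/p6.png

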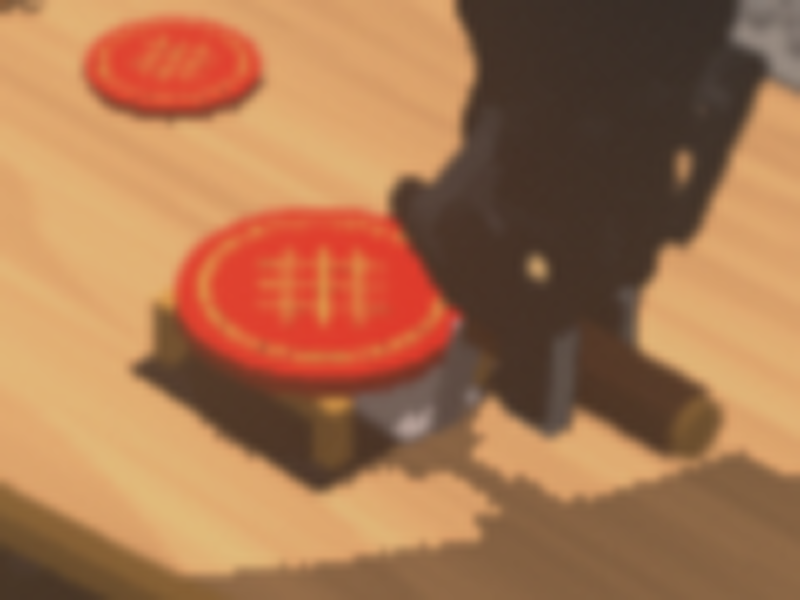

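The disc rests level on the rails with the blade free beneath it. Withdrawing straight back, then laying the lifter down.

Scaled: -0.2 m is -2, -0.05 m is -0.5.

Emit:
{"method": "jog_arm", "body": {
  "plan": [
    [[0, 0, 0, -0.1, 0, 0, 0], [0, 0, 0, -0.3, 0, 0, 0], [0, 0, 0, -0.5, 0, 0, 0], [0, 0, 0, -0.8, 0, 0, 0], [0, 0, 0, -1.1, 0, 0, 0], [0, 0, 0, -1.4, 0, 0, 0], [0, 0, 0, -1.7, 0, 0, 0], [0, 0, 0, -1.9, 0, 0, 0], [0, 0, 0, -2, 0, 0, 0], [0, 0, 0, -2, 0, 0, 0]]
  ]
}}

```text
t: 14.78
position: [0.5049, -0.3666, 0.0443]
tool_rot: [-180.0, -0.0, 88.9]
ft_force: [-0.4, 0.3, -1.4]
gripper_width: 0.017
finger_force: 59.2
```

Emit:
{"method": "jog_arm", "body": {
  "plan": [
    [[0, 0, 0, 0, 0, 0.05, 0], [0, 0, 0, 0, 0, 0.09, 0], [0, 0, 0, 0, 0, 0.115, 0], [0, 0, 0, 0, 0, 0.125, 0], [0, 0, 0, 0, 0, 0.128, 0], [0, 0, 0, 0, 0, 0.128, 0]]
  ]
}}

```text
t: 15.52
position: [0.5051, -0.3664, 0.0317]
tool_rot: [180.0, -0.0, 89.0]
ft_force: [-0.2, 0.9, 0.7]
gripper_width: 0.0172
finger_force: 59.5
```

Contact felt (force went from −1.4 to +0.7 N). Opening and rising.

Scaled: -0.15 m is -1.5, -0.12 m is -1.2.

Emit:
{"method": "jog_arm", "body": {
  "plan": [
    [[0, 0, 0, 0, 0, 0, 0.03], [0, 0, 0, 0, 0, 0, 0.05], [0, 0, 0, 0, 0, 0, 0.06], [0, 0, 0, 0, 0, 0, 0.06], [0, 0, 0, 0, 0, -0.2, 0.06], [0, 0, 0, 0, 0, -0.6, 0.06], [0, 0, 0, 0, 0, -1.2, 0.06], [0, 0, 0, 0, 0, -1.5, 0.06], [0, 0, 0, 0, 0, -1.5, 0.06]]
  ]
}}

```text
t: 16.65
position: [0.5057, -0.3674, 0.1852]
tool_rot: [179.7, 0.1, 88.9]
ft_force: [-0.3, 0.8, -0.8]
gripper_width: 0.0599
finger_force: 0.0
```

Emit:
{"method": "jog_arm", "body": {
  "plan": [
    [[0, 0, 0, -0.5, -0.6, -0.5, 0.06], [0, 0, 0, -0.5, -1.2, -0.5, 0.06], [0, 0, 0, -0.5, -1.8, -0.5, 0.06], [0, 0, 0, -0.5, -1.8, -0.5, 0.06], [0, 0, 0, -0.5, -1.8, -0.5, 0.06]]
  ]
}}

```text
t: 17.27
position: [0.3235, -0.4132, 0.2319]
tool_rot: [179.9, -0.0, 88.9]
ft_force: [-0.3, 0.1, 0.2]
gripper_width: 0.06
finger_force: 0.0
```

```bash
python3 - <<'E'
from h import *
im=camera("side");cv2.imwrite("pics/side7.png",im);t=camera("top")
for n,i in(("side",im),("top",t)):
  for nm,lo,hi,z in(("red",(0,150,90),(8,255,255),.034),("green",(45,100,50),(80,255,255),.068)):
    for q in blobs(i,lo,hi,200):
      x,y,w,h=cv2.boundingRect(q);print(n,nm,(x,y,w,h),(1e3*plane(n,(x+(w-1)/2,y+(h-1)/2),z)).round(1))
cv2.imwrite("pics/p7.png",np.vstack([im[90:290],t[80:280]]))
E
```

```text
side red (246, 181, 45, 28) [507. -72.  34.]
side red (233, 153, 26, 14) [569.4  60.4  34. ]
side green (174, 138, 30, 16) [480.6 152.9  68. ]
top red (263, 152, 41, 40) [511.6 -69.2  34. ]
top red (200, 125, 27, 26) [596.4  92.4  34. ]
top green (165, 166, 41, 40) [477.8 148.1  68. ]
```

View pics/p7.png

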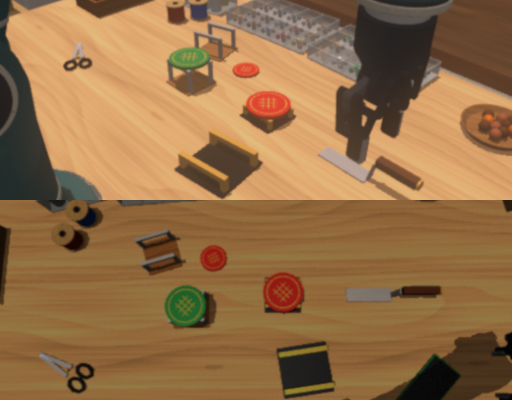

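The disc is centred on the stand at (511.6,−69.2) mm, against a stand centre of (510.3,−68.1) mm. The lifter lies flat and the green medallion hasn't moved. Handing in.

```bash
python3 -c "
from workcell import *
print(hand_in())"
```

```text
the job is handed in; nothing more can be done
None
```

The job is handed in at about 17 s: the red medallion sits level on the low stand, about 2 mm off centre by the top camera, the lifter lies flat on the table, and the green medallion has not moved; no verdict was returned.

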